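# Zero the train controller, then switch it on

### The arm

A 6-joint arm with a two-finger parallel gripper is mounted at the origin on the work surface. World frame = base frame: x ahead of the robot, y to its left, z up, the work surface at z = 0. Lengths are in mm, angles in rad, forces in N, time in s.
With the tool pointing down it reaches from about 350 to 775 mm from the base axis. Payload 7.3 kg.
Tool frame: the origin (TCP) lies on the centre line of the jaws, within the pads' length; the fingertips stand finger_overhang ahead of it and the grasp point (between the pads) lies 8 mm behind it (finger_overhang is the distance from the TCP to the fingertips, in mm); z points along the fingers, y is the line along which they close (so a half turn about z gives the same grasp; the last joint's range is limited). The gripper opens to 92 mm and grips with 3 to 60 N. Pads are 19 mm wide; open, the fingers measure 130 mm over their backs; the gripper's body (75 mm by 190 mm) begins 47 mm behind the grasp point.
Start: joints at [1.005, 0.342, 1.524, -0, 1.275, -0.146], TCP at [213.966, 479.44, 237.741] pointing down, gripper open.
Joint ranges: [-2.53, 2.53], [-0.77, 2.02], [0.04, 2.7], [-1, 4.14], [0.28, 2.66], [-3.11, 3.11]. Speed limits (rad/s): [2.57, 2.57, 3.14, 3.14, 3.14, 3.14].

### API

Orientations are given as [roll, pitch, yaw] about the fixed x, y, z axes, in that order (R = Rz(yaw) Ry(pitch) Rx(roll)).
In Python, from plant import get_obs, capture, close_job, finger_overhang gives the robot as it stands.
- The arm moves only by the shell command python3 -m inch 'ROWS'. ROWS is JSON, one flat list of numbers, 7 for each row, row after row: the turn, a rotation vector about the tool's x, y, z scaled (see below), then the shift along the tool's x, y, z scaled (see below), then the closure, from -1 (fully open) to 1 (shut). In form: [ax, ay, az, tx, ty, tz, gripper, ax, ay, az, tx, ty, tz, gripper, ...]. A call has 1 to 10 rows; each row shifts and turns the commanded pose from where the row before left it, along the tool's axes as they then stand; what a row does not reach is not made up. The controller multiplies each number of a shift by 0.8 m and each number of a turn by 1.5 rad. A row lasts 1/12 s, in which the tool goes at most 41.7 mm and 7.16 degrees, less where a joint would pass 70% of its speed; a pose out of reach is approached as far as the arm can. A call with a number of a shift or a turn outside -1 to 1 is refused whole. A call with a gripper value outside its range is refused whole. The fingers move at their own pace and stop on an object; the grip force is fixed at half the most. Time passes only in rows, so rows that do not move let the fingers close. It gives the time, the measured TCP pose, the force, the opening and the grip force at its end, in the units of the state.
- get_obs(): the state, without advancing time (a new reading comes with each control period).
- capture(name): name is "scene" or "top" or "wrist"; returns a dict with "image" (480x640x3 uint8, red, green, blue), "mtx" (3x3 intrinsics, pixels), "distortion" ([k1, k2, p1, p2, k3] as OpenCV has them; the pictures are not rectified), "pose" (4x4, takes a point from camera to world coordinates). Camera axes: x right, y up, looking along -z (the intrinsics and any distortion apply to the point x, -y, -z); pixel columns grow to the right and rows downward; lengths in mm; the calibration is good to about 2 mm. A picture is of the moment at which its call begins. There is no depth.
- close_job(): hands the job in; it is judged then, once.
The state is a dict: "time": time; "joint_positions": joint angles; "dq": joint speeds; "tau": joint torques, N m; "tool_pos": TCP position; "tcp_rot": TCP orientation; "contact_force": force on the tool from outside, world axes, zero at the start; "moment": the same for the moment, N m; "grip_width": finger opening in mm; "finger_force": force on a finger pad.
Only numpy, scipy, OpenCV 4.12 (cv2) and the standard library are available. Lean on these libraries where they do the work, as an engineer would, in place of code of your own. Each camera call takes 0.05 s, during which the arm holds its last target. There are 200 camera calls.

### The job

Make the model-train controller ready for the next engine: with a fingertip, turn its speed knob back anticlockwise until it clicks into the stop position, with its white pointer at the bar mark, and only then press the power rocker over to on. Do not pinch the knob, and do not lift the controller or push it along the table. Leave the engine, wagon, screwdriver and oil jar where they are.

Things in the scene. Friction and masses are not known exactly. Their poses are not given: they have to be found in the camera images.
- controller: A desk-top model-train controller: a loose black box of 0.9 kg on rubber feet, 120 mm (its x) by 172 mm (its y), aluminium faceplate 56 mm above the table. Origin: under its centre, on the table. x points level to its back, away from the operator, y to its left, z up. On the faceplate: the knob's axis at (5, 38) mm, the rocker's middle at (0, -52) mm. Nothing on it is over 80 mm high.
- knob_top (a point): Centre of the speed knob's flat top, on its upright axis, 77.5 mm above the table; axes as the controller's. Black knob, 56 mm across the knurls (top face 52 mm), 20 mm high, no axial play, a white pointer line from centre to rim. Round it, 37 mm from the axis, five marks 30 degrees apart: the bar on the controller's +x side is stop, two dots either side are speed clicks.
- speed_knob (a joint): Knob angle, rad: 0 = pointer at the stop bar (controller's +x), grows clockwise seen from above; ends at -1.2 and 1.2. Clicks every 0.524 rad; starts one or two clicks clockwise of stop (0.52 or 1.05). Takes up to 0.045 N m to turn; let go, it springs into the nearest click. A fingertip pressed with 8 to 10 N on its flat top, 18 mm off the axis, and drawn round an arc carries it along by friction.
- rocker_far (a point): Middle of the top of the power rocker's far half, the half to press; moves with it. Black rocker, 32 mm (along the controller's x) by 22 mm, hinged across its middle, in a 40 by 30 mm frame standing 60 mm above the table. Off: this half (towards +x, with a short white bar) stands proud, this point 67 mm above the table. On: it slopes down, this point 63 mm up, the half's end 62 mm up.
- power_rocker (a joint): Angle of the power rocker, rad: 0 is off (start), 0.4 is on (far half fully down). It snaps over past 0.2 and stays; pressing the far half takes some 2 to 3 N.
- locomotive_mid (a point): Bystander: the middle of a loose green H0 locomotive, 160 mm long, 32 mm wide, 51 mm high, that stands on the track.
- wagon_mid (a point): Bystander: the middle of a loose open wagon, 92 mm long, 31 mm wide, 37 mm high, on the same track.
- screwdriver_mid (a point): Bystander: the middle of a loose screwdriver, 170 mm long, lying on the table.
- oil_jar_mid (a point): Bystander: the middle of a small loose jar of track oil, 44 mm across, 70 mm high, standing on the table.
Mind the look-alikes: they are no part of the job. There is more than one size of the controller; the job needs the middle-sized.

How it is judged:
By the outcome, as a careful person would: the job done as asked, in the order asked, and still so for the second after the job is handed in, with the robot touching nothing.
It also fails if it takes over 38 s, if anything falls off the work surface, if the arm or the gripper's body presses on something with over 40 N, if the wrist force passes 120 N, or if a joint passes its speed limit or range.

## Working session

There is one attempt and no reset: what is moved stays moved. The work goes in short steps, Python scripts to look and compute and a shell command to move; the robot and the scene stay as the last step left them, time stands still between calls to the robot, and variables do not carry over. Pictures are saved under pics/ and viewed, at most 10 in all, crops included, and the job is handed in when it is done.

```bash
mkdir -p pics; ls; python3 - <<'E'
from plant import *
import cv2,numpy as np
o=get_obs();print({k:np.round(v,3) for k,v in o.items()},finger_overhang)
for n in("top","scene"):
    c=capture(n);cv2.imwrite(f"pics/{n}0.png",c["image"][:,:,::-1]);print(n,c["mtx"].tolist(),c["distortion"],np.round(c["pose"],3).tolist())
E
```

```text
pics
{'time': np.float64(0.0), 'joint_positions': array([ 1.005,  0.343,  1.525, -0.   ,  1.275, -0.146]), 'dq': array([-0.001, -0.   , -0.001, -0.   , -0.001,  0.   ]), 'tau': array([-1.0000e-03, -4.3126e+01, -2.4422e+01,  7.2000e-02,  5.6000e-02,
       -0.0000e+00]), 'tool_pos': array([213.742, 479.1  , 237.056]), 'tcp_rot': array([-3.14 , -0.   ,  2.722]), 'contact_force': array([-0.26 , -0.33 , -0.297]), 'moment': array([ 0.009, -0.025,  0.002]), 'finger_force': np.float64(0.0), 'grip_width': np.float64(91.678)} 11.0
top [[451.25599348440494, 0.0, 312.61965681593733], [0.0, 451.25599348440494, 242.40080420126492], [0.0, 0.0, 1.0]] [-0.0112497  0.         0.         0.         0.       ] [[0.016, 0.992, -0.124, 396.57], [-1.0, 0.019, 0.023, 20.754], [0.025, 0.124, 0.992, 954.377], [0.0, 0.0, 0.0, 1.0]]
scene [[590.1260490362621, 0.0, 318.74840950026567], [0.0, 590.1260490362621, 245.32010914126326], [0.0, 0.0, 1.0]] [-0.1807908  0.         0.         0.         0.       ] [[-0.206, -0.563, 0.8, 1677.409], [0.978, -0.106, 0.177, 256.938], [-0.014, 0.819, 0.573, 901.269], [0.0, 0.0, 0.0, 1.0]]
```

View pics/top0.png

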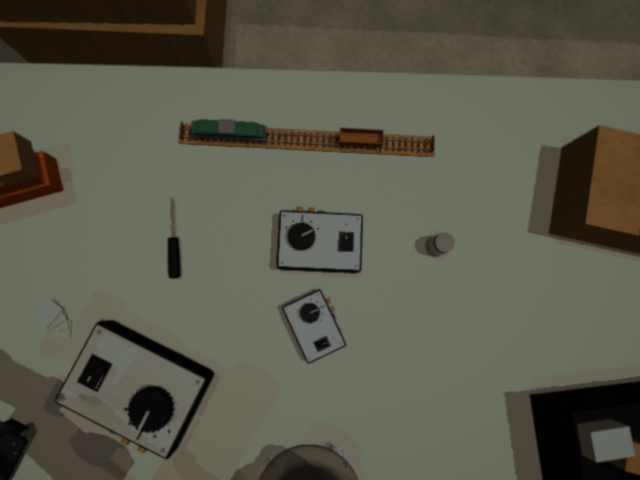

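View pics/scene0.png

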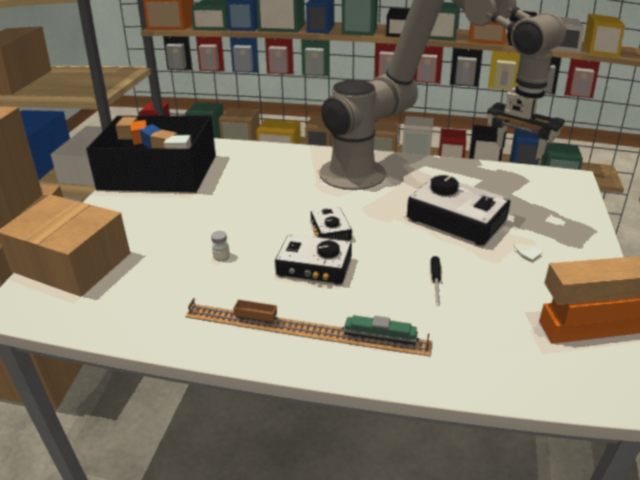

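The top view shows the middle-sized controller centred near (320,240). Its knob is at (301,236), with the pointer to the upper right at about (313,232), and its rocker is at (346,241). Next I'll measure the plate corners and the knob.

```bash
cat > h.py <<'E'
import cv2,numpy as np
from plant import *
def ray(c,uv,z):
    p=cv2.undistortPoints(np.array([[uv]],float),c["mtx"],np.array(c["distortion"]))[0,0]
    P=np.array(c["pose"]);d=P[:3,:3]@[p[0],-p[1],-1];o=P[:3,3]
    return (o+d*(z-o[2])/d[2])[:2]
def proj(c,X):
    P=np.linalg.inv(c["pose"]);p=P[:3,:3]@np.array(X,float)+P[:3,3]
    return cv2.projectPoints(np.array([[p[0],-p[1],-p[2]]]),np.zeros(3),np.zeros(3),c["mtx"],np.array(c["distortion"]))[0][0,0]
E
python3 - <<'E'
from h import *
c=capture("top");im=c["image"];g=cv2.cvtColor(im,cv2.COLOR_RGB2HSV)
roi=im[195:285,265:375]
cv2.imwrite("pics/crop1.png",cv2.resize(roi,None,fx=7,fy=6.6,interpolation=cv2.INTER_CUBIC)[:,:,::-1])
print(im[262,290],im[205,290],im[262,340],g[262,290],g[205,290])
print([ (np.round(ray(c,p,z),1).tolist()) for p,z in [((301,236),77.5),((346,241),62)]])
# plate mask: table is greenish, plate neutral
m=((g[:,:,1]<22)&(g[:,:,2]>90)).astype(np.uint8)
m[:200]=0;m[280:]=0;m[:,:268]=0;m[:,372:]=0
n,l,s,ce=cv2.connectedComponentsWithStats(m);i=1+np.argmax(s[1:,4])
pts=cv2.findNonZero((l==i).astype(np.uint8));r=cv2.minAreaRect(pts);b=cv2.boxPoints(r)
w=np.array([ray(c,p,56) for p in b]);print(b,w,w.mean(0),np.linalg.norm(w-np.roll(w,1,0),axis=1))
E
```

```text
[109 113 110] [109 114  97] [108 113 111] [ 68   9 113] [ 39  38 114]
[[518.3, 23.1], [512.1, -66.9]]
[[278.41406 265.30542]
 [280.9593  211.85521]
 [360.8258  215.65839]
 [358.28058 269.10858]] [[461.56532237  66.9901115 ]
 [569.76831525  64.58282739]
 [565.29932827 -97.27823491]
 [456.77919537 -92.46101913]] [513.35304031 -14.54157879] [159.52294529 108.22976803 161.92274495 108.62699854]
```

View pics/crop1.png

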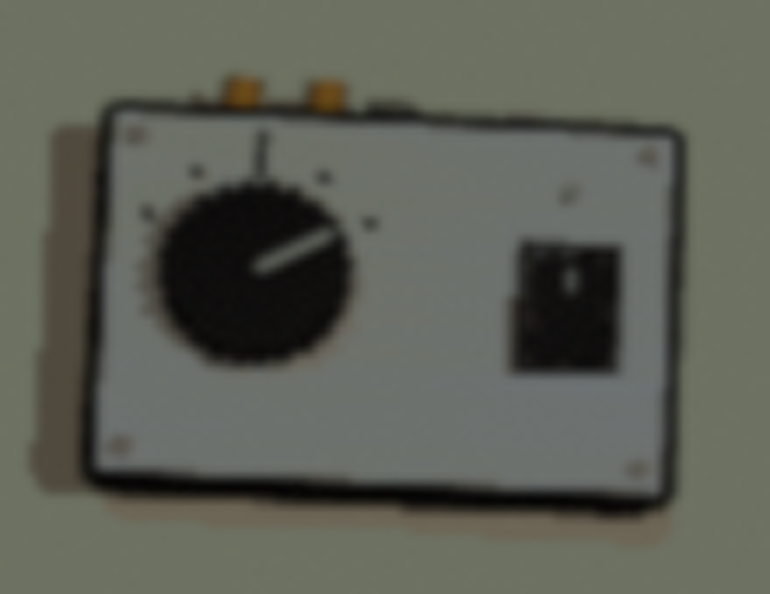

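The pointer is on the second click clockwise (1.05). Estimates: knob axis (519, 23), rocker (512, -66.5), yaw about -0.028. Plate and spacing match the stated sizes. I'll move above it with the fingers closing.

```bash
python3 -m inch '[0,0,0,-0.0402,-0.0251,0,1, 0,0,0,-0.0402,-0.0251,0,1, 0,0,0,-0.0402,-0.0251,0,1, 0,0,0,-0.0402,-0.0251,0,1, 0,0,0,-0.0402,-0.0251,0,1, 0,0,0,-0.0402,-0.0251,0,1, 0,0,0,-0.0402,-0.0251,0,1, 0,0,0,-0.0402,-0.0251,0,1, 0,0,0,-0.0402,-0.0251,0,1, 0,0,0,-0.0402,-0.0251,0,1]'
python3 -m inch '[0,0,0,-0.0402,-0.0251,0,1, 0,0,0,-0.0402,-0.0251,0,1, 0,0,0,-0.0402,-0.0251,0,1, 0,0,0,-0.0402,-0.0251,0,1, 0,0,0.07,0,0,0,1, 0,0,0.07,0,0,0,1, 0,0,0.07,0,0,0,1, 0,0,0.07,0,0,0,1, 0,0,0.07,0,0,0,1, 0,0,0.07,0,0,0,1]'
python3 - <<'E'
from h import *
c=capture("wrist");cv2.imwrite("pics/w1.png",c["image"][:,:,::-1])
o=get_obs();print(o["tool_pos"],o["tcp_rot"],o["contact_force"],o["joint_positions"],o["grip_width"])
for X in [(519.2,23.3,77.5),(520,-66.7,67)]: print(proj(c,X))
E
```

```text
time: 0.98
tool_pos: [426.4, 163.2, 237.7]
tcp_rot: [3.141, -0.0, 2.722]
contact_force: [1.8, -0.4, 1.6]
grip_width: 29.7
finger_force: 0.0
time: 1.82
tool_pos: [510.4, 39.2, 237.4]
tcp_rot: [-3.141, -0.001, 2.086]
contact_force: [0.4, 0.8, -0.5]
grip_width: 0.6
finger_force: 0.0
[510.39187199  39.2026857  237.43979585] [-3.14118186e+00 -4.65946374e-04  2.08037869e+00] [-0.30489665  0.89858951  0.97800662] [-7.32493890e-02  3.18613331e-01  1.55935979e+00  1.70895525e-04
  1.26421896e+00 -5.82883470e-01] 0.44888469387983526
[314.94023518 245.0684996 ]
[263.78301817 330.986688  ]
```

View pics/w1.png

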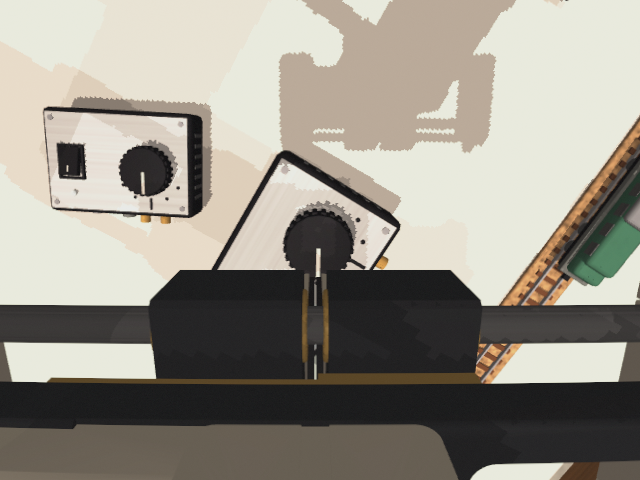

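The wrist view shows the knob centre at (318,244), against a predicted (315,245), so the position is within about 2 mm. The fingers are closed. Descending.

```bash
python3 -m inch '[0,0,0,0,0,0.034,1, 0,0,0,0,0,0.034,1, 0,0,0,0,0,0.034,1, 0,0,0,0,0,0.034,1, 0,0,0,0,0,0.034,1, 0,0,0,0,0,0.006,1, 0,0,0,0,0,0.003,1, 0,0,0,0,0,0,1]'
python3 -m inch '[0,0,0,0,0,0.0025,1,0,0,0,0,0,0.0025,1,0,0,0,0,0,0,1,0,0,0,0,0,0,1]'
```

```text
time: 2.53
tool_pos: [510.9, 39.2, 95.0]
tcp_rot: [3.141, 0.0, 2.093]
contact_force: [0.9, -0.2, 0.3]
grip_width: 0.2
finger_force: 0.0
time: 2.87
tool_pos: [510.9, 39.2, 91.2]
tcp_rot: [3.14, 0.001, 2.092]
contact_force: [-0.3, -0.2, 0.3]
grip_width: 0.6
finger_force: 0.0
```

```bash
python3 -m inch '[0,0,0,0,0,0.0025,1,0,0,0,0,0,0,1,0,0,0,0,0,0,1]'
python3 -m inch '[0,0,0,0,0,0.0012,1,0,0,0,0,0,0,1,0,0,0,0,0,0,1]'
```

```text
time: 3.12
tool_pos: [510.8, 39.2, 88.8]
tcp_rot: [3.141, 0.0, 2.092]
contact_force: [0.1, 0.1, 1.6]
grip_width: 0.6
finger_force: 0.8
time: 3.37
tool_pos: [511.0, 39.3, 88.6]
tcp_rot: [3.14, 0.001, 2.092]
contact_force: [-2.1, -0.3, 9.6]
grip_width: 0.6
finger_force: 4.7
```

Contact at 9.6 N, which is the force wanted. Now the arc, first half.

```bash
python3 -m inch '[0,0,-0.07,0,-0.0024,0,1,0,0,-0.07,0,-0.0024,0,1,0,0,-0.07,0,-0.0024,0,1,0,0,-0.07,0,-0.0024,0,1,0,0,-0.07,0,-0.0024,0,1]'
python3 - <<'E'
from h import *
c=capture("wrist");cv2.imwrite("pics/w2.png",c["image"][:,:,::-1])
E
```

```text
time: 3.78
tool_pos: [504.9, 32.5, 88.7]
tcp_rot: [3.14, 0.004, 2.622]
contact_force: [1.6, -1.0, 5.6]
grip_width: 0.4
finger_force: 2.8
```

View pics/w2.png

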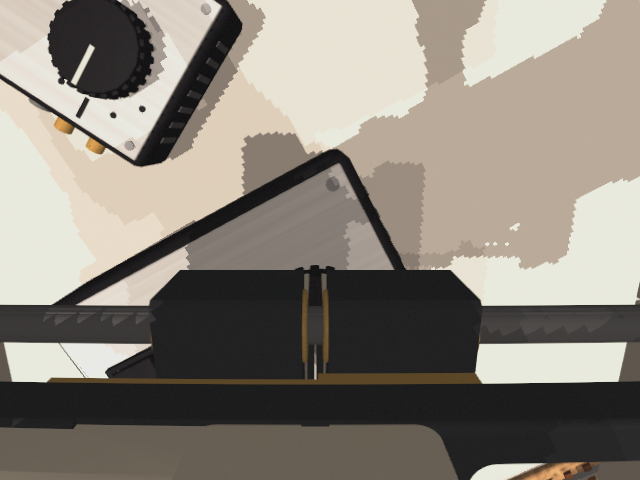

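The wrist view is hidden by the gripper: only the plate corner (335,180) shows. Force has dropped to 5.6 N, so I'll add a little and finish the arc.

```bash
python3 -m inch '[0,0,0,0,0,0.0005,1,0,0,-0.07,0,-0.0024,0,1,0,0,-0.07,0,-0.0024,0,1,0,0,-0.07,0,-0.0024,0,1,0,0,-0.07,0,-0.0024,0,1,0,0,-0.07,0,-0.0024,0,1,0,0,0,0,0,0,1]'
python3 -m inch '[0,0,0,0,0,-0.005,1,0,0,0,0,0,-0.02,1,0,0,0,0,0,-0.05,1,0,0,0,0,0,-0.05,1,0,0,0,0,0,-0.05,1,0,0,0,0,0,0,1]'
python3 - <<'E'
from h import *
for n in("top","scene"):
    c=capture(n);u,v=proj(c,(516,-15,65)).astype(int);r=c["image"][v-55:v+55,u-65:u+65]
    cv2.imwrite(f"pics/a_{n}.png",cv2.resize(r,(650,550),interpolation=cv2.INTER_CUBIC)[:,:,::-1])
a=[cv2.imread(f"pics/a_{n}.png") for n in("top","scene")]
cv2.imwrite("pics/a.png",cv2.resize(np.hstack(a),(800,340)))
E
```

```text
time: 4.42
tool_pos: [502.6, 23.2, 88.6]
tcp_rot: [-3.141, 0.005, -3.136]
contact_force: [2.3, -0.6, 7.8]
grip_width: 0.8
finger_force: 3.9
time: 4.92
tool_pos: [503.7, 23.7, 234.7]
tcp_rot: [-3.14, 0.013, -3.141]
contact_force: [1.3, 0.1, 0.8]
grip_width: 0.8
finger_force: 0.0
```

View pics/a.png

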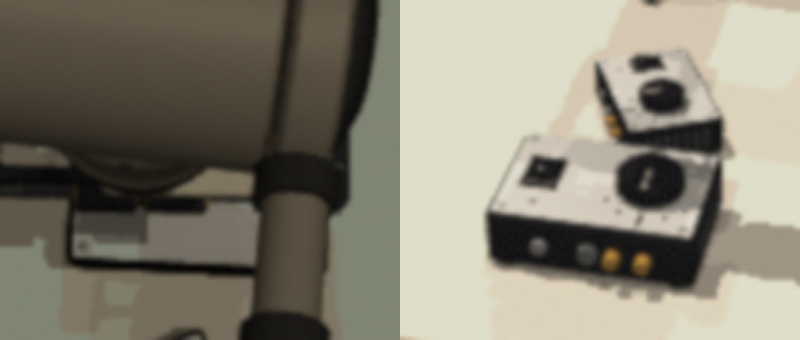

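The scene crop shows the knob at (651,180) with a blurred pointer running roughly towards the bar at (638,220). I'll back off 40 mm to confirm with the wrist camera.

```bash
python3 -m inch '[0,0,0,0.025,0,0,1,0,0,0,0.025,0,0,1,0,0,0,0,0,0,1]'
python3 - <<'E'
from h import *
c=capture("wrist");cv2.imwrite("pics/w3.png",c["image"][:,:,::-1])
for X in [(519.2,23.3,77.5),(520,-66.7,67),(545,22.5,77.5)]: print(proj(c,X))
E
```

```text
time: 5.27
tool_pos: [456.4, 24.3, 225.1]
tcp_rot: [3.141, -0.007, -3.141]
contact_force: [0.4, 1.4, 0.2]
grip_width: 0.4
finger_force: 0.0
[314.34341301 306.47584487]
[202.45755886 302.09014365]
[313.35876512 336.71767252]
```

View pics/w3.png

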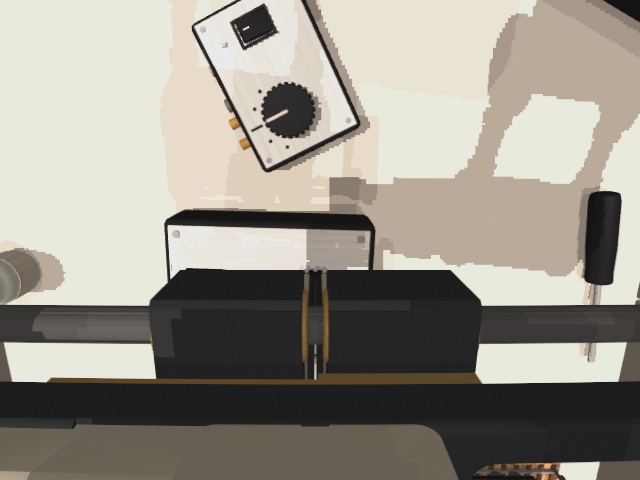

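That was the wrong direction: the knob is behind the fingers, at a predicted (314,306). I'll move +100 mm in world x.

```bash
python3 -m inch '[0,0,0,-0.03,0.0,0,1,0,0,0,-0.03,0,0,1,0,0,0,-0.03,0,0,1,0,0,0,-0.03,0,0,1,0,0,0,0,0,0,1]'
python3 - <<'E'
from h import *
c=capture("wrist");im=c["image"];cv2.imwrite("pics/w4.png",im[:,:,::-1])
for X in [(519.2,23.3,77.5),(520,-66.7,67),(545,22.5,77.5)]: print(proj(c,X))
E
```

```text
time: 5.73
tool_pos: [559.8, 23.6, 225.0]
tcp_rot: [3.141, -0.0, 3.141]
contact_force: [-1.7, -0.5, -0.4]
grip_width: 0.2
finger_force: 0.0
[315.2875777  170.67361515]
[194.13432042 170.879713  ]
[314.21328985 206.31544078]
```

View pics/w4.png

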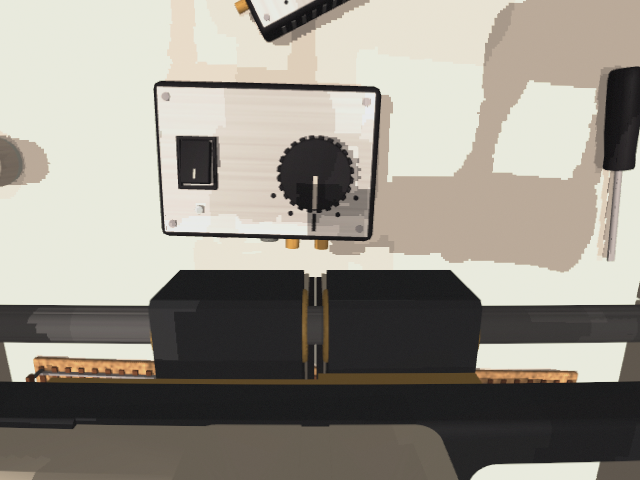

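The pointer, from (316,176) to (314,230), is at the stop bar. The controller hasn't moved, and the rocker's white bar is at (194,174). Now to the rocker, pressing near its far end.

```bash
python3 -m inch '[0,0,0,0.01,-0.0278,0,1,0,0,0,0.01,-0.0278,0,1,0,0,0,0.01,-0.0278,0,1,0,0,0,0.01,-0.0278,0,1,0,0,0,0,0,0,1]'
python3 -m inch '[0,0,0,0,0,0.034,1, 0,0,0,0,0,0.034,1, 0,0,0,0,0,0.034,1, 0,0,0,0,0,0.034,1, 0,0,0,0,0,0.03,1, 0,0,0,0,0,0.005,1,0,0,0,0,0,0,1,0,0,0,0,0,0,1]'
```

```text
time: 6.2
tool_pos: [522.6, -68.0, 226.3]
tcp_rot: [-3.141, -0.003, 3.139]
contact_force: [0.1, -0.6, 0.2]
grip_width: 0.2
finger_force: 0.0
time: 6.87
tool_pos: [524.9, -64.9, 91.0]
tcp_rot: [3.142, 0.0, -3.141]
contact_force: [0.5, -0.0, 0.5]
grip_width: 0.4
finger_force: 0.0
```

```bash
python3 -m inch '[0,0,0,-0.0045,0,0,1,0,0,0,0,0,0.005,1,0,0,0,0,0,0.005,1,0,0,0,0,0,0.002,1,0,0,0,0,0,0,1,0,0,0,0,0,0,1]'
python3 -m inch '[0,0,0,0,0,0.0015,1,0,0,0,0,0,0.001,1,0,0,0,0,0,0,1,0,0,0,0,0,0,1]'
```

```text
time: 7.37
tool_pos: [528.0, -65.1, 80.7]
tcp_rot: [3.141, -0.0, -3.141]
contact_force: [-0.4, -0.4, -0.2]
grip_width: 0.3
finger_force: 0.0
time: 7.7
tool_pos: [528.4, -65.1, 78.9]
tcp_rot: [-3.142, 0.001, -3.141]
contact_force: [0.2, 0.5, 0.6]
grip_width: 0.4
finger_force: 0.4
```

```bash
python3 -m inch '[0,0,0,0,0,0.0015,1,0,0,0,0,0,0.0015,1,0,0,0,0,0,0,1,0,0,0,0,0,0,1]'
python3 -m inch '[0,0,0,0,0,0.0015,1,0,0,0,0,0,0,1,0,0,0,0,0,0,1]'
```

```text
time: 8.03
tool_pos: [527.9, -65.1, 76.3]
tcp_rot: [3.142, -0.001, -3.141]
contact_force: [0.9, 0.1, 0.7]
grip_width: 0.4
finger_force: 0.5
time: 8.28
tool_pos: [528.4, -65.1, 75.3]
tcp_rot: [-3.142, 0.001, -3.141]
contact_force: [2.5, -1.0, 2.4]
grip_width: 0.4
finger_force: 1.6
```

```bash
python3 -m inch '[0,0,0,0,0,0.001,1,0,0,0,0,0,0,1,0,0,0,0,0,0,1]'
python3 -m inch '[0,0,0,0,0,0.0005,1,0,0,0,0,0,0,1,0,0,0,0,0,0,1]'
```

```text
time: 8.53
tool_pos: [528.6, -65.2, 75.0]
tcp_rot: [-3.141, 0.001, -3.141]
contact_force: [2.3, 1.3, 7.8]
grip_width: 0.4
finger_force: 3.5
time: 8.78
tool_pos: [528.7, -65.2, 74.9]
tcp_rot: [-3.141, 0.002, -3.141]
contact_force: [1.7, 0.5, 9.5]
grip_width: 0.3
finger_force: 4.6
```

Force rises stiffly to 9.5 N with the tip at 64 mm, so the rocker is at its stop. Lift off, return to the viewing spot and look.

```bash
python3 -m inch '[0,0,0,0,0,-0.005,1,0,0,0,0,0,-0.02,1,0,0,0,0,0,-0.05,1,0,0,0,0,0,-0.05,1,0,0,0,0,0,-0.05,1,0,0,0,0,0,-0.014,1,0,0,0,-0.02,0.04,0,1,0,0,0,-0.02,0.04,0,1,0,0,0,0,0.03,0,1,0,0,0,0,0,0,1]'
python3 - <<'E'
from h import *
c=capture("wrist");im=c["image"]
u,v=proj(c,(514,-15,65)).astype(int);print(u,v)
r=im[max(0,v-100):v+90,max(0,u-140):u+140]
cv2.imwrite("pics/w5.png",cv2.resize(r,None,fx=2.8,fy=2.8,interpolation=cv2.INTER_CUBIC)[:,:,::-1])
E
```

```text
time: 9.62
tool_pos: [559.3, 26.8, 224.3]
tcp_rot: [3.14, -0.003, -3.138]
contact_force: [-0.9, 0.1, -0.5]
grip_width: 0.2
finger_force: 0.0
259 163
```

View pics/w5.png

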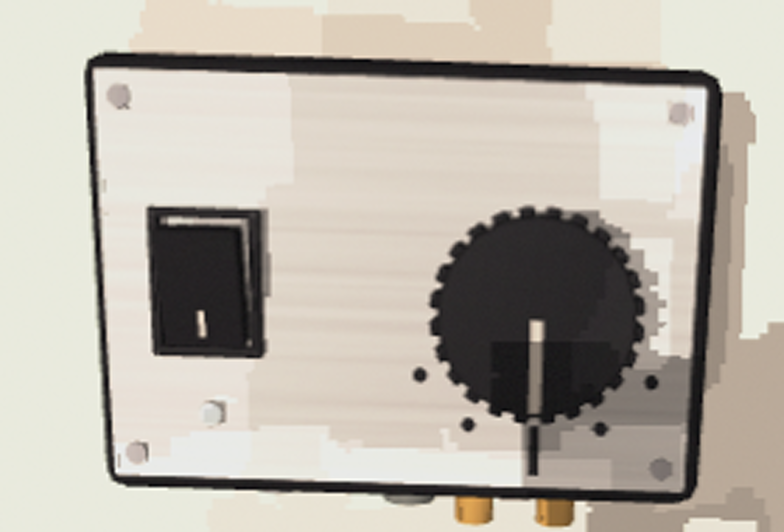

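The pointer, from (537,325) to (534,420), lines up with the bar at (532,450). The rocker's near edge at (200,220) is now raised and its barred far half is down, so it's on. The box hasn't moved.

```bash
python3 -c "
from plant import *
print(close_job())"
```

```text
the job is handed in; nothing more can be done
None
```

Job handed in: the last wrist picture shows the speed knob clicked back to its stop bar and the power rocker, pressed only after that, over to on; the controller shows no sign of having moved, the arm did not touch the bystanders, and it took about 10 s.

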